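# Clear the lit inspection plate and present a roller over it

## Task

With the yellow scraper block held in the gripper, wipe all three loose metal chips off the lit inspection plate onto the bench (do not touch the chips with the robot itself) and stand the scraper back on the bench, clear of the plate. Then draw the orange-capped roller out of its slanted tube in the blue rack, turn it level and hold it over the middle of the plate, about 10 cm above it, for the straightness check. Finish while still holding it there, raised and still; leave the blue-capped roller, the parts bin and the grease jar alone.

Things in the scene. Friction and masses are not known exactly. Their poses are not given: they have to be found in the camera images.
- plate_top (a point): Centre of the top face of the fixed lit inspection plate: white face in a dark frame, 150 mm (its x) by 190 mm (its y), top 12 mm above the bench, z up. Past its +x edge a fixed grey switch box with a green button (28 mm above the bench) reaches from 77 to 123 mm along x from this point, 60 mm wide. The +y and -y edges are free, with open bench.
- scraper_center (a point): Centre of the scraper block (31 mm above its underside; 62 mm high in all): a black rubber foot bar 110 mm (x) by 24 mm (y) by 20 mm high, and on it a yellow grip 60 mm (x) by 32 mm (y) by 42 mm high, to be pinched across y. It stands upright on the bench, z up. About 150 g.
- chip0_center (a point): Brass-coloured round chip, 18 mm across, 6 mm thick (this point is its centre, 3 mm up), about 12 g, lying loose on the plate.
- chip1_center (a point): Copper-coloured oblong chip, 20 x 13 mm, 6 mm thick (this point is its centre, 3 mm up), about 12 g, lying loose on the plate.
- chip2_center (a point): Copper-coloured round chip, 18 mm across, 6 mm thick (this point is its centre, 3 mm up), about 12 g, lying loose on the plate.
- roller_center (a point): Centre (on the axis, half-way along) and centre of mass of the orange-capped roller: a smooth grey bar 30 mm across, 180 mm long, about 200 g; x axis along it to the orange end (last 6 mm a thin stub, then 24 mm of orange). It starts loose in either tube of the rack, slanted 40 degrees above level, lower 90 mm in the tube, upper 90 mm free; it draws straight out along x.
- roller_blue_center (a point): Centre of the other roller, the same but with a blue cap, in the other tube of the rack. To be left alone.
- rack_mouth (a point): Midway between the mouths of the two tubes of the fixed blue rack, 93 mm above the bench. Square tubes 40 mm outside, 34 mm inside, 90 mm deep, closed at the foot, 55 mm either side along y, slanted 40 degrees above level, open ends up and towards the rack's +x; z up. Base 170 (x) by 190 (y) by 8 mm. Nothing of the rack but its base lies past the mouths.
- parts_bin: Bystander: open blue parts bin 90 x 110 x 60 mm high; origin at the centre of its underside.
- grease_jar: Bystander: closed grey jar with a red lid, 60 mm across, 75 mm high; origin at the centre of its underside.
Things that resemble listed ones, but are neither listed nor needed, are in the scene too. What is shaped like the part that bears roller_center but pink is not meant.

How it is judged:
On the way, in this order (a step that is already met when the one before it is completed fails the run):
1. the scraper is in the gripper, its foot down at the plate's face, with chips still on the plate (contact force between the fingers and scraper above 1 N and z of scraper_center in the frame of plate_top between 0.022 and 0.04 m and horizontal distance between scraper_center and plate_top below 0.18 m and not (((x of chip0_center in the frame of plate_top above 0.075 m or x of chip0_center in the frame of plate_top below -0.075 m or y of chip0_center in the frame of plate_top above 0.095 m or y of chip0_center in the frame of plate_top below -0.095 m) and height (world z) of chip0_center above -0.02 m) and ((x of chip1_center in the frame of plate_top above 0.075 m or x of chip1_center in the frame of plate_top below -0.075 m or y of chip1_center in the frame of plate_top above 0.095 m or y of chip1_center in the frame of plate_top below -0.095 m) and height (world z) of chip1_center above -0.02 m) and ((x of chip2_center in the frame of plate_top above 0.075 m or x of chip2_center in the frame of plate_top below -0.075 m or y of chip2_center in the frame of plate_top above 0.095 m or y of chip2_center in the frame of plate_top below -0.095 m) and height (world z) of chip2_center above -0.02 m))), for 0.05 s.
2. all three chips are off the plate while the scraper is still in the gripper (contact force between the fingers and scraper above 1 N and (x of chip0_center in the frame of plate_top above 0.075 m or x of chip0_center in the frame of plate_top below -0.075 m or y of chip0_center in the frame of plate_top above 0.095 m or y of chip0_center in the frame of plate_top below -0.095 m) and height (world z) of each of chip0_center, chip1_center, chip2_center above -0.02 m and (x of chip1_center in the frame of plate_top above 0.075 m or x of chip1_center in the frame of plate_top below -0.075 m or y of chip1_center in the frame of plate_top above 0.095 m or y of chip1_center in the frame of plate_top below -0.095 m) and (x of chip2_center in the frame of plate_top above 0.075 m or x of chip2_center in the frame of plate_top below -0.075 m or y of chip2_center in the frame of plate_top above 0.095 m or y of chip2_center in the frame of plate_top below -0.095 m)), for 0.1 s.
3. the scraper stands on the bench, let go (height (world z) of scraper_center between 0.02 and 0.037 m and angle between scraper_center's own z axis and vertical below 0.25 rad and contact force between the fingers and scraper below 0.1 N), for 0.2 s.
4. the orange-capped roller is out of its tube, in the gripper (contact force between the fingers and roller above 1 N and distance between roller_center and rack_mouth above 0.115 m and height (world z) of roller_center above 0.12 m), for 0.1 s.
At the end, for the whole second after the job is handed in: Orange-capped roller held still in the fingers alone, level within 0.15 rad, centre within 50 mm of the plate centre in plan and 60 to 160 mm above its face; all chip centres outside the plate outline, none on the floor; scraper upright on the bench (centre below 37 mm), released (all of step 3 and contact force between the fingers and roller above 1 N and angle between roller_center's own x axis and vertical between 1.4208 and 1.7208 rad and horizontal distance between roller_center and plate_top below 0.05 m and z of roller_center in the frame of plate_top between 0.06 and 0.16 m and linear speed of roller below 0.03 m/s and angular speed of roller below 0.3 rad/s and contact force between roller and plate below 0.2 N and contact force between roller and scraper below 0.2 N and (x of chip0_center in the frame of plate_top above 0.075 m or x of chip0_center in the frame of plate_top below -0.075 m or y of chip0_center in the frame of plate_top above 0.095 m or y of chip0_center in the frame of plate_top below -0.095 m) and height (world z) of each of chip0_center, chip1_center, chip2_center above -0.02 m and (x of chip1_center in the frame of plate_top above 0.075 m or x of chip1_center in the frame of plate_top below -0.075 m or y of chip1_center in the frame of plate_top above 0.095 m or y of chip1_center in the frame of plate_top below -0.095 m) and (x of chip2_center in the frame of plate_top above 0.075 m or x of chip2_center in the frame of plate_top below -0.075 m or y of chip2_center in the frame of plate_top above 0.095 m or y of chip2_center in the frame of plate_top below -0.095 m)); the arm keeps its last pose, push and grip.
It fails at once if the robot itself touches a chip (contact force between any of the fingers, the arm and chip0 above 0.3 N or contact force between any of the fingers, the arm and chip1 above 0.3 N or contact force between any of the fingers, the arm and chip2 above 0.3 N).
It fails at once if a bystander is disturbed (moved over 25 mm) (distance of any of roller_blue_center, parts_bin, grease_jar from where it was at the start of the episode above 0.025 m).
It also fails if it takes over 58 s, if anything falls off the work surface, if the arm or the gripper's body presses on something with over 40 N, if the wrist force passes 120 N, or if a joint passes its speed limit or range.

## Robot

A 7-joint arm with a two-finger parallel gripper is mounted at the origin on the work surface. World frame = base frame: x ahead of the robot, y to its left, z up, the work surface at z = 0. Lengths are in m, angles in rad, forces in N, time in s.
With the tool pointing down it reaches from about 0.35 to 0.9 m from the base axis. Payload 8.1 kg.
Tool frame: the origin (TCP) lies at the centre of the arm's flange, where the gripper is bolted on; the fingertips stand 178 mm ahead of it and the grasp point (between the pads) lies 159 mm ahead of it; z points along the fingers, y is the direction in which the jaws open and shut (so a half turn about z gives the same grasp; the last joint's range is limited). The gripper opens to 92 mm and grips with 3 to 60 N. Pads are 19 mm wide; open, the fingers measure 130 mm over their backs; the gripper's body (75 mm by 190 mm) begins 47 mm behind the grasp point.
Start: joints at [-1.288, 0.434, 0.025, 1.573, -0.012, 1.134, -0.075], TCP at [0.235, 0.579, 0.405] pointing down, gripper open.
Joint ranges: [-2.62, 2.62], [-0.44, 2.09], [-1.27, 1.32], [0.08, 2.57], [-1.32, 4.46], [0.12, 2], [-2.74, 2.74]. Speed limits (rad/s): [2.22, 2.22, 3.01, 3.01, 3.14, 3.14, 3.14].

## Interface

Orientations are given as a rotation vector (axis times angle).
In Python, from cell import arm gives the robot as it stands. The module is installed in compiled form; this text tells all that it offers.
- The arm moves only by the tool move_arm, never from a script. Its argument "steps" is a list of rows, each a list of 4 numbers: the shift along the tool's x, y, z in mm, then the turn about the tool's z in rad. In form: [[x, y, z, twist], ...]. A call has 1 to 20 rows; each row is the pose to reach, as a shift and turn from the pose commanded when the call began, along the tool's axes at that moment; what a row does not reach only later rows make up. A row lasts 1/8 s, in which the tool goes at most 62.5 mm and 10.7 degrees, less where a joint would pass 70% of its speed; a pose out of reach is approached as far as the arm can. A call with a gripper value outside its range is refused whole. "grip" is the finger opening in mm, from 0 to 91.8, set as the call begins (left out, the last holds). The fingers move at their own pace and stop on an object; "grip_force" is the grip in N (left out, the last holds). Time passes only in rows, so rows that repeat a pose let the fingers close. It gives the time, the measured TCP pose, the force and the opening at its end, in the units of the state.
- arm.observe(): the state, without advancing time (a new reading comes with each control period).
- arm.get_image(name): name is "side" or "top"; returns the picture (400x640x3 uint8, red, green, blue); there is no depth.
- arm.camera_info(name): a dict with "mtx" (3x3 intrinsics, pixels), "pose" (4x4, takes a point from camera to world coordinates). Camera axes: x right, y down, z forward; pixel columns grow to the right and rows downward; lengths in m; the calibration is good to about 2 mm. A picture is of the moment at which its call begins. camera_info takes no time and is no camera call.
- arm.sign_off(): hands the job in, once; it reports no verdict.
The state is a dict: "clock": time; "joints": joint angles; "dq": joint speeds; "joint_efforts": joint torques, N m; "position": TCP position; "ee_rot": TCP orientation; "force": force on the tool from outside, world axes, zero at the start; "ft_torque": the same for the moment, N m; "width": opening from 0.0 (shut) to 1.0 (fully open).
Only numpy, scipy, OpenCV 4.12 (cv2) and the standard library are available. Lean on these libraries where they do the work, as an engineer would, in place of code of your own. Each camera call takes 0.05 s, during which the arm holds its last target.

## Working session

There is one attempt and no reset: what is moved stays moved. The work goes in short steps, Python scripts to look and compute and a tool call to move; the robot and the scene stay as the last step left them, time stands still between calls to the robot, and variables do not carry over. Pictures are saved under pics/ and viewed, and the job is handed in when it is done.

Besides the shell and the picture viewer there is one more tool, called after "Emit:" in YAML: its name, and indented under it one key for each argument. move_arm: Moves the arm, as the interface text tells. Its arguments: {"type":"object","properties":{"steps":{"type":"array"},"grip":{"type":"number"},"grip_force":{"type":"number"}},"required":["steps"]}

```bash
mkdir -p pics; python3 - <<'E'
from cell import arm
import cv2,numpy as np
np.set_printoptions(precision=4,suppress=True)
for n in("side","top"):
    im=arm.get_image(n); cv2.imwrite(f"pics/{n}0.png",im[:,:,::-1])
    c=arm.camera_info(n); print(n,c["mtx"],c["pose"])
print(arm.observe())
E
```

```text
side [[396.3912   0.     316.0564]
 [  0.     396.3912 201.7636]
 [  0.       0.       1.    ]] [[ 0.976  -0.1571  0.1506  0.3162]
 [-0.2167 -0.6381  0.7388 -0.9192]
 [-0.0199 -0.7538 -0.6568  0.8437]
 [ 0.      0.      0.      1.    ]]
top [[378.6464   0.     325.8108]
 [  0.     378.6464 200.7024]
 [  0.       0.       1.    ]] [[ 0.1404 -0.9645  0.2235  0.2958]
 [-0.9901 -0.1371  0.0304 -0.0733]
 [ 0.0013 -0.2256 -0.9742  1.0498]
 [ 0.      0.      0.      1.    ]]
{'clock': 0.1, 'joints': array([-1.2876,  0.4352,  0.025 ,  1.574 , -0.0116,  1.134 , -0.0751]), 'dq': array([-0.0007, -0.0023,  0.002 , -0.0019,  0.0005, -0.    , -0.0014]), 'joint_efforts': array([  0.0028, -66.9127,   0.988 , -31.5139,  -0.0604,   0.0375,
         0.0001]), 'position': array([0.2352, 0.5789, 0.404 ]), 'ee_rot': array([-0.6024, -3.0832,  0.0021]), 'force': array([ 0.4052, -0.3504,  0.202 ]), 'ft_torque': array([ 0.0173, -0.0106, -0.0019]), 'width': 1.0004683235271583}
```

View pics/side0.png

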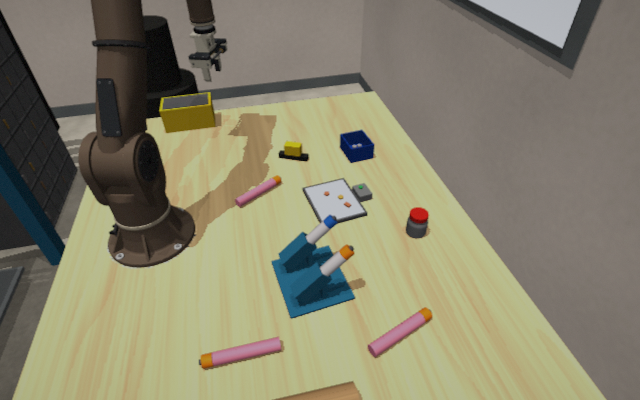

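View pics/top0.png

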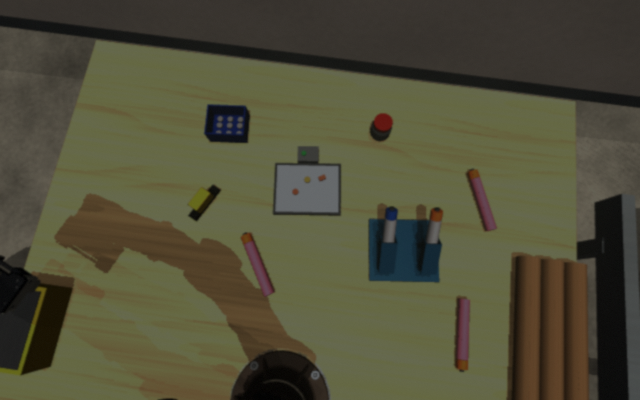

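Side view: scraper at about (293,152), plate at (335,200), rack at (312,275) with the blue roller in the far tube and the orange one in the near tube (347,255). Top view: plate (307,190), scraper (204,203), orange cap (437,213); chips at about (295,192), (307,180), (322,178). Pink decoys lie loose. Next I measure.

```bash
cat > h.py <<'E'
from cell import arm
import cv2,numpy as np
from scipy.spatial.transform import Rotation as R
np.set_printoptions(precision=4,suppress=True)
def ray(n,uv):
    c=arm.camera_info(n);P=np.array(c["pose"]);K=np.array(c["mtx"])
    d=P[:3,:3]@np.linalg.inv(K)@np.array([uv[0],uv[1],1.]);return P[:3,3],d/np.linalg.norm(d)
def onz(n,uv,z):
    o,d=ray(n,uv);return o+d*(z-o[2])/d[2]
def tri(a,b):
    (o1,d1),(o2,d2)=ray("side",a),ray("top",b)
    A=np.stack([d1,-d2],1);t=np.linalg.lstsq(A,o2-o1,rcond=None)[0]
    p,q=o1+d1*t[0],o2+d2*t[1];return (p+q)/2,np.linalg.norm(p-q)*1e3
def proj(n,p):
    c=arm.camera_info(n);P=np.array(c["pose"]);K=np.array(c["mtx"])
    q=K@(P[:3,:3].T@(np.array(p)-P[:3,3]));return q[:2]/q[2]
def grab(n,name=None):
    im=arm.get_image(n)
    if name: cv2.imwrite(f"pics/{name}.png",im[:,:,::-1])
    return im
def crop(f,x0,y0,w,h,k,out):
    im=cv2.imread(f"pics/{f}.png")[y0:y0+h,x0:x0+w]
    im=cv2.convertScaleAbs(im,alpha=1.5)
    cv2.imwrite(f"pics/{out}.png",cv2.resize(im,None,fx=k,fy=k,interpolation=cv2.INTER_CUBIC))
E
python3 - <<'E'
from h import *
crop("top0",180,130,160,100,5,"c1"); crop("side0",265,130,130,100,6,"c2"); crop("top0",360,195,90,95,6,"c3"); crop("side0",265,210,100,100,6,"c4")
# plate mask
for n in("top","side"):
    im=cv2.imread(f"pics/{n}0.png");hsv=cv2.cvtColor(im,cv2.COLOR_BGR2HSV)
    b=im.astype(int)
    m=((hsv[...,1]<50)&(hsv[...,2]>(110 if n=="top" else 170))).astype(np.uint8)
    for nm,mm in(("white",m),("yel",((hsv[...,0]>22)&(hsv[...,0]<32)&(hsv[...,1]>200)&(hsv[...,2]>90)).astype(np.uint8)),("or",((hsv[...,0]>4)&(hsv[...,0]<20)&(hsv[...,1]>190)&(hsv[...,2]>110)).astype(np.uint8)),("blue",((hsv[...,0]>108)&(hsv[...,0]<125)&(hsv[...,1]>150)&(hsv[...,2]>80)).astype(np.uint8))):
        cs,_=cv2.findContours(mm,cv2.RETR_EXTERNAL,cv2.CHAIN_APPROX_NONE)
        for c in cs:
            a=cv2.contourArea(c)
            if a>12: print(n,nm,a,[np.round(x,1) for x in cv2.minAreaRect(c)])
E
```

```text
side white 125.5 [array([331. , 262.4]), array([ 6.1, 24.7]), np.float64(50.7)]
side white 98.5 [array([315.3, 231.3]), array([ 6.4, 22.6]), np.float64(45.0)]
side white 1344.0 [array([334.3, 199.7]), array([37.2, 49.7]), np.float64(75.1)]
side white 15.5 [array([311.,  96.]), array([4., 8.]), np.float64(90.0)]
side white 2491.0 [array([525.,  23.]), array([ 46., 108.]), np.float64(90.0)]
side yel 164.5 [array([292.1, 148.6]), array([15.3, 12.4]), np.float64(7.1)]
side yel 1095.0 [array([185.9, 111.8]), array([35.2, 53.2]), np.float64(82.7)]
side or 83.5 [array([205.8, 360.4]), array([13.3, 10.7]), np.float64(80.5)]
side or 74.0 [array([426. , 313.6]), array([12.3,  8.4]), np.float64(55.0)]
side or 99.0 [array([346.1, 251.9]), array([11.4, 10.5]), np.float64(50.2)]
side or 22.0 [array([277.2, 178.8]), array([6.7, 4.4]), np.float64(56.3)]
side blue 40.0 [array([355.4, 144.3]), array([33.2, 11.7]), np.float64(18.4)]
```

View pics/c1.png

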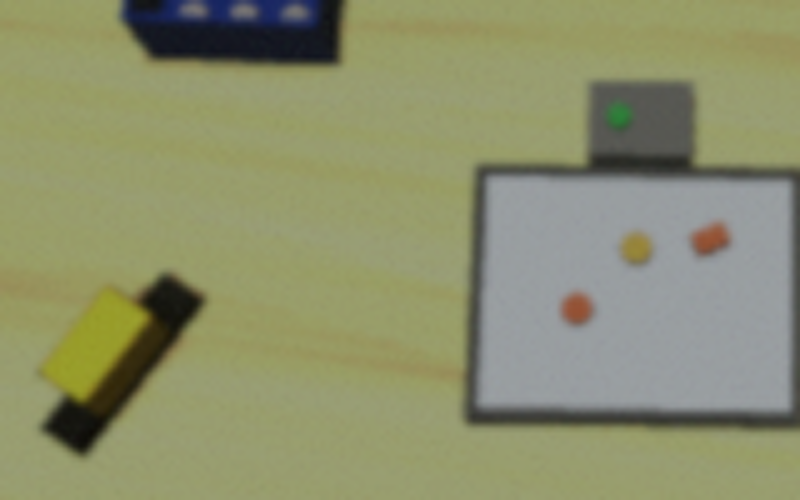

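View pics/c2.png

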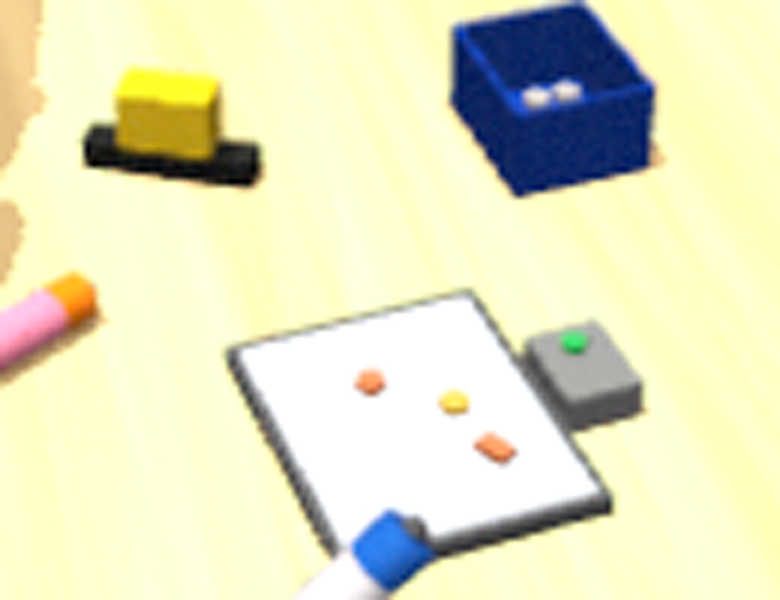

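View pics/c3.png

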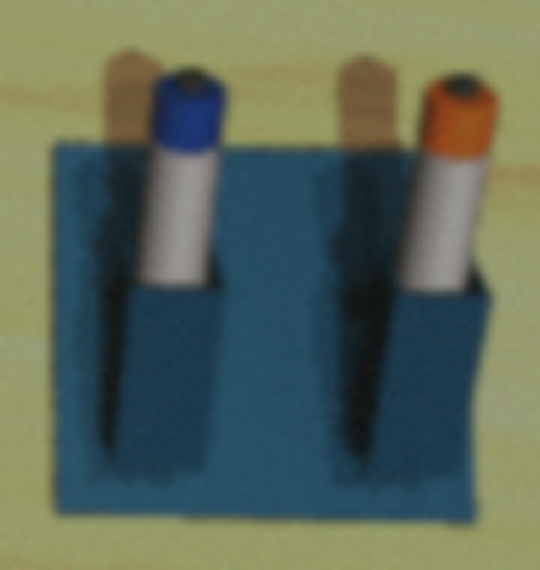

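View pics/c4.png

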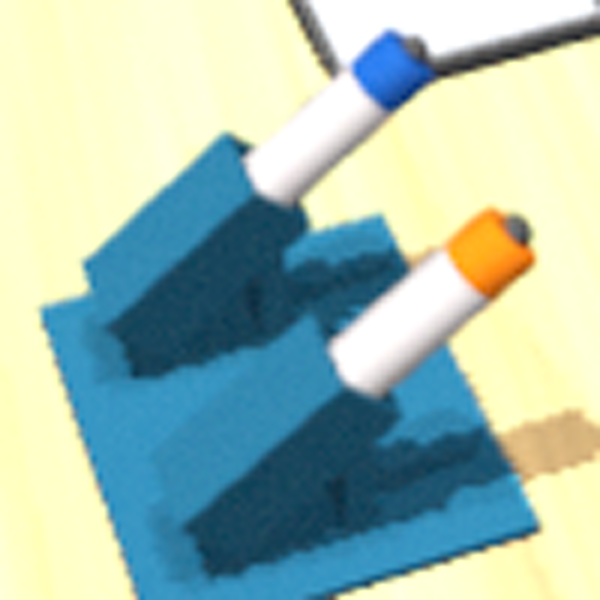

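```bash
python3 - <<'E'
from h import *
crop("top0",262,140,90,85,8,"d1"); crop("side0",295,170,85,65,9,"d2"); crop("top0",180,175,50,50,12,"d3")
print(R.from_rotvec([-0.6024,-3.0832,0.0021]).as_matrix())
E
```

```text
[[-0.9265  0.3764 -0.0003]
 [ 0.3764  0.9265 -0.0013]
 [-0.0002 -0.0013 -1.    ]]
```

View pics/d1.png

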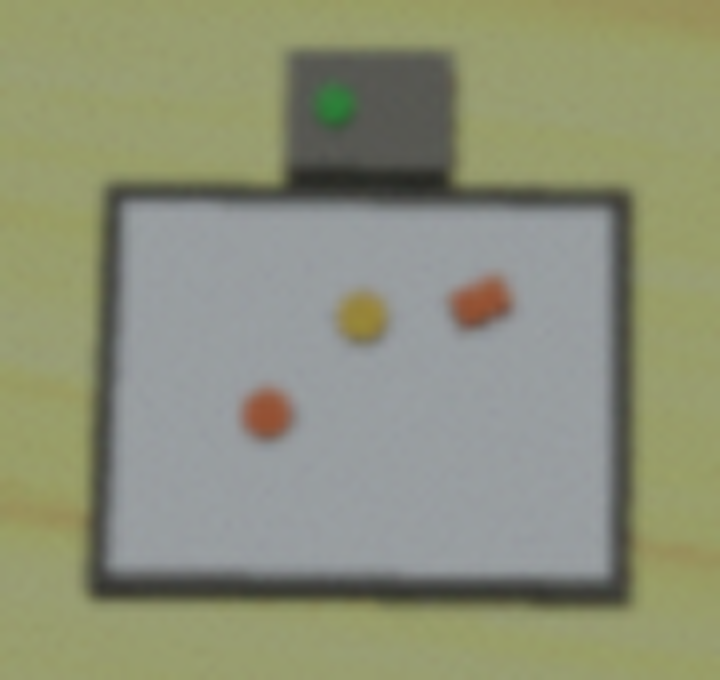

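View pics/d2.png

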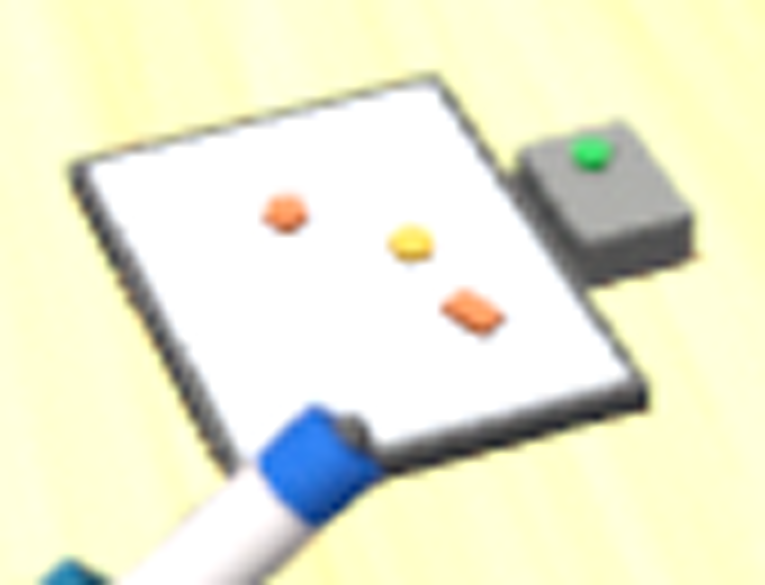

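View pics/d3.png

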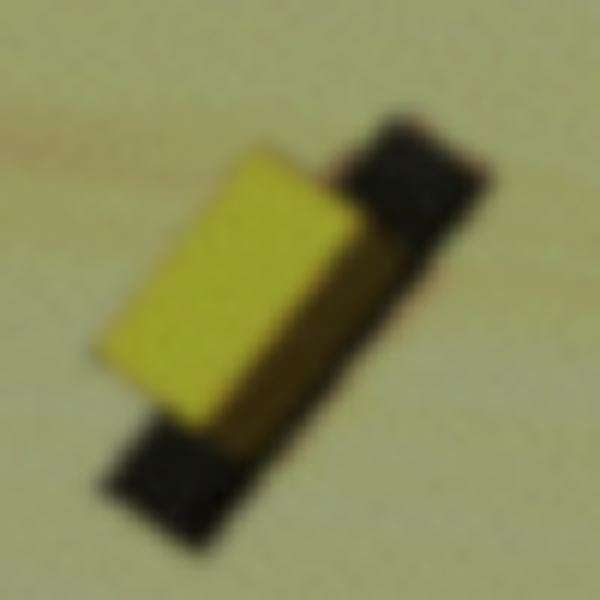

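```bash
python3 - <<'E'
from h import *
f=lambda u,k,o:(np.array(u)+.5)/k-.5+np.array(o)
def T(l,k,o,z,n="top"): return np.array([onz(n,f(u,k,o),z) for u in l])
W=T([(121,199),(615,206),(613,580),(104,575)],8,(262,140),.012)
print("white",W, W.mean(0), [np.linalg.norm(W[i]-W[(i+1)%4]) for i in range(4)])
O=T([(107,186),(630,190),(630,600),(92,597)],8,(262,140),.012);print("outer",O.mean(0),[np.linalg.norm(O[i]-O[(i+1)%4]) for i in range(4)])
S=T([(78,165),(433,75),(645,380)],9,(295,170),.012,"side")
print("side corners",S,"centre",(S[0]+S[2])/2,[np.linalg.norm(S[i]-S[i+1]) for i in range(2)])
def yaw(v): return np.degrees(np.arctan2(v[1],v[0]))
print("yaw plate x:",yaw(W[0]-W[3]),yaw(W[1]-W[2]),"y-90:",yaw(W[0]-W[1])-90,yaw(W[3]-W[2])-90, "side",yaw(S[1]-S[0]),yaw(S[1]-S[2])-90)
C=T([(362,317),(481,302),(267,414)],8,(262,140),.018);print("chips top",C)
C2=T([(411,243),(472,311),(286,213)],9,(295,170),.018,"side");print("chips side",C2)
Y=T([(258,145),(368,215),(205,430),(98,355)],12,(180,175),.062)
print("yellow",Y.mean(0),[np.linalg.norm(Y[i]-Y[(i+1)%4]) for i in range(4)],yaw(Y[0]-Y[3]),yaw(Y[1]-Y[2]))
B=T([(395,112),(492,172),(195,548),(103,485)],12,(180,175),.02)
print("foot",B.mean(0),[np.linalg.norm(B[i]-B[(i+1)%4]) for i in range(4)],yaw(B[0]-B[3]),yaw(B[1]-B[2]))
# scraper side c2: yellow top corners
Y2=T([(127,70),(219,76),(214,104),(117,95)],6,(265,130),.062,"side");print("yellow side",Y2.mean(0),[np.linalg.norm(Y2[i]-Y2[(i+1)%4]) for i in range(4)])
# rollers: cap ends
def cap(a,b): return tri(f(a,6,(265,210)),f(b,6,(360,195)))
print("orange stub",cap((517,228),(461,85)),"blue stub",cap((412,48),(190,80)))
# base corners z=.008
b=T([(52,143),(408,150),(476,522),(54,516)],6,(360,195),.008);print("base top",b)
E
```

```text
white [[ 0.62    0.1141  0.012 ]
 [ 0.6424 -0.0622  0.012 ]
 [ 0.5065 -0.0797  0.012 ]
 [ 0.4833  0.0966  0.012 ]] [0.5631 0.0172 0.012 ] [np.float64(0.17763475169616108), np.float64(0.13705122763335714), np.float64(0.17779852575312613), np.float64(0.13788384537140533)]
outer [0.5622 0.0165 0.012 ] [np.float64(0.1882478601687203), np.float64(0.150197823648766), np.float64(0.18761400155796995), np.float64(0.15060625567602215)]
side corners [[ 0.4807  0.0952  0.012 ]
 [ 0.6224  0.116   0.012 ]
 [ 0.6475 -0.0668  0.012 ]] centre [0.5641 0.0142 0.012 ] [np.float64(0.1432817462711503), np.float64(0.18450492009098235)]
yaw plate x: 7.281751474671631 7.349625680634975 y-90: 7.2452061920495225 7.513583503216694 side 8.33871449643688 7.794338729926466
chips top [[ 0.5869  0.021   0.018 ]
 [ 0.5983 -0.0199  0.018 ]
 [ 0.5471  0.0487  0.018 ]]
chips side [[ 0.5865  0.0159  0.018 ]
 [ 0.5976 -0.0247  0.018 ]
 [ 0.5472  0.0428  0.018 ]]
yellow [0.481  0.2952 0.062 ] [np.float64(0.030533065132403118), np.float64(0.05909266531006631), np.float64(0.03034268443530868), np.float64(0.05802579089133535)] -25.39649987949641 -25.575003410402676
foot [0.4812 0.2938 0.02  ] [np.float64(0.02781597855267556), np.float64(0.10911203282835184), np.float64(0.02675515310940436), np.float64(0.1082081311808396)] -26.410618900484646 -26.951496205590765
yellow side [0.4827 0.2907 0.062 ] [np.float64(0.05688211788150887), np.float64(0.03067814799804668), np.float64(0.059682869972945), np.float64(0.027878330861279717)]
orange stub (array([ 0.5206, -0.3148,  0.1463]), np.float64(1.055256413864106)) blue stub (array([ 0.5065, -0.2055,  0.1466]), np.float64(2.0861944427834387))
base top [[ 0.5012 -0.1653  0.008 ]
 [ 0.5212 -0.3298  0.008 ]
 [ 0.3564 -0.3736  0.008 ]
 [ 0.3324 -0.1858  0.008 ]]
```

The plate centre is about (0.563, 0.0155), yaw 7.4°. The scraper is at about (0.482, 0.2925), yaw −26°. The measured sizes match those given, and the two views differ by about 4 mm in y, so I average them. Moving to hover above the scraper.

Emit:
move_arm:
  steps:
    - [-50,-26,0,0]
    - [-110,-57,10,0.03]
    - [-170,-87,30,0.07]
    - [-230,-118,50,0.07]
    - [-290,-149,80,0.07]
    - [-336,-173,110,0.07]
    - [-336,-173,110,0.07]
    - [-336,-173,110,0.07]
  grip: 91.8
  grip_force: 40

```text
clock: 1.1
position: [0.4825, 0.2897, 0.2934]
ee_rot: [-0.717, -3.058, 0.005]
force: [-0.7, 0.6, 0.5]
width: 0.999
```

```bash
python3 - <<'E'
from h import *
grab("top","top1");grab("side","side1")
crop("top1",165,160,80,70,8,"e1");crop("side1",250,60,110,120,5,"e2")
s=arm.observe();print(s["clock"],s["position"],s["force"]);print(R.from_rotvec(s["ee_rot"]).as_matrix())
E
```

```text
1.2 [0.481  0.2929 0.2947] [-0.1062  0.7639  0.062 ]
[[-0.898   0.4401 -0.0007]
 [ 0.4401  0.898   0.0002]
 [ 0.0007 -0.0001 -1.    ]]
```

View pics/e1.png

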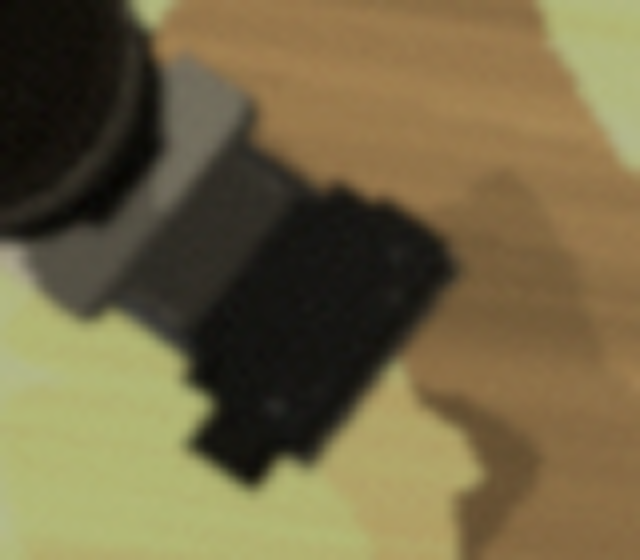

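View pics/e2.png

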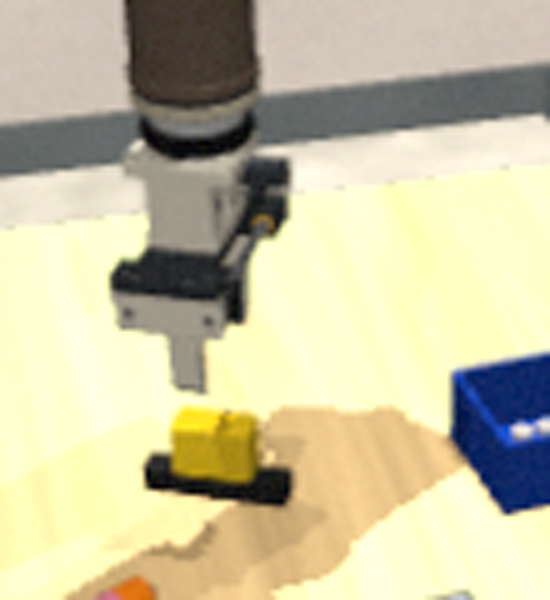

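```bash
python3 - <<'E'
from h import *
for p in [(0.481,0.2929,0.117),(.481-.44*.056,.2929-.898*.056,.117),(.481,.2929,.062)]:
    print((proj("side",p)-[250,60])*5, (proj("top",p)-[165,160])*8)
E
```

```text
[206.3908 352.0793] [222.1203 267.5791]
[183.4477 393.8624] [361.3401 364.4803]
[211.0258 418.3755] [278.1065 307.6739]
```

The near fingertip appears at crop (188,390) against a predicted (183,394), and the scraper's yellow top is centred at about (213,418) as expected. Descending and gripping.

Emit:
move_arm:
  steps:
    - [0,0,30,0]
    - [0,0,65,0]
    - [0,0,92,0]
    - [0,0,92,0]
    - [0,0,92,0]

```text
clock: 1.82
position: [0.4813, 0.2935, 0.204]
ee_rot: [0.708, 3.06, 0.002]
force: [0.1, -0.5, -0.4]
width: 0.998
```

Emit:
move_arm:
  steps:
    - [0,0,0,0]
    - [0,0,0,0]
    - [0,0,0,0]
    - [0,0,0,0]
    - [0,0,0,0]
    - [0,0,0,0]
  grip: 20
  grip_force: 40

```text
clock: 2.58
position: [0.4814, 0.2923, 0.2027]
ee_rot: [-0.71, -3.06, 0.0]
force: [-0.9, -0.3, -0.2]
width: 0.395
```

Emit:
move_arm:
  steps:
    - [0,0,0,0]
    - [0,0,0,0]
    - [0,0,-30,0]
    - [0,0,-60,0]
    - [0,0,-60,0]

```text
clock: 3.2
position: [0.4821, 0.2927, 0.2647]
ee_rot: [0.709, 3.058, 0.005]
force: [0.2, -0.2, -1.8]
width: 0.347
```

```bash
python3 - <<'E'
from h import *
grab("top","top2");grab("side","side2")
crop("top2",165,160,80,70,8,"f1");crop("side2",250,60,110,120,5,"f2")
s=arm.observe();print(s["clock"],s["position"],s["force"],s["width"]*91.8);M=R.from_rotvec(s["ee_rot"]).as_matrix();print(M)
yaw=np.degrees(np.arctan2(M[1,0],M[0,0]));print(yaw)
pl=np.array([.563,.0155]);a=np.radians(7.4);px=np.array([np.cos(a),np.sin(a)]);py=np.array([-np.sin(a),np.cos(a)])
for y in(.07,-.115):
  t=pl+.009*px+y*py; d=t-s["position"][:2]; print(t,M[:2,:2].T@d*1e3)
print("twist",np.radians(yaw-187.4))
E
```

```text
3.3 [0.4811 0.2922 0.2624] [-0.8969  1.4389 -1.18  ] 31.885960816479344
[[-0.8979  0.4401 -0.0002]
 [ 0.4401  0.8979 -0.0001]
 [ 0.0002 -0.0002 -1.    ]]
153.8877110095714
[0.5629 0.0861] [-164.1763 -149.1261]
[ 0.5867 -0.0974] [-266.3177 -303.3731]
twist -0.5848997827628255
```

View pics/f2.png

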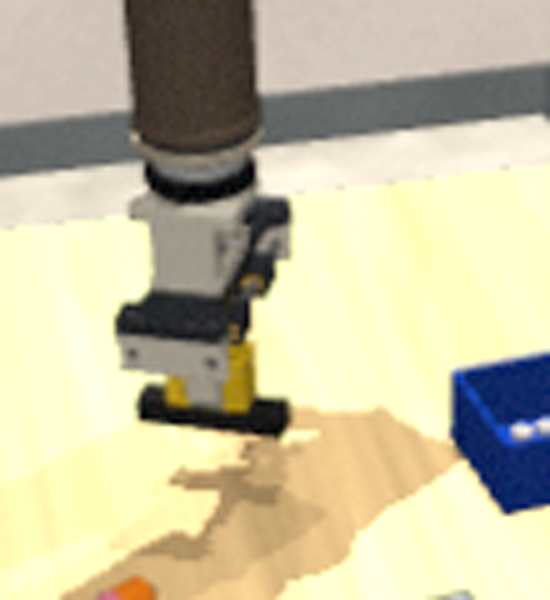

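View pics/f1.png

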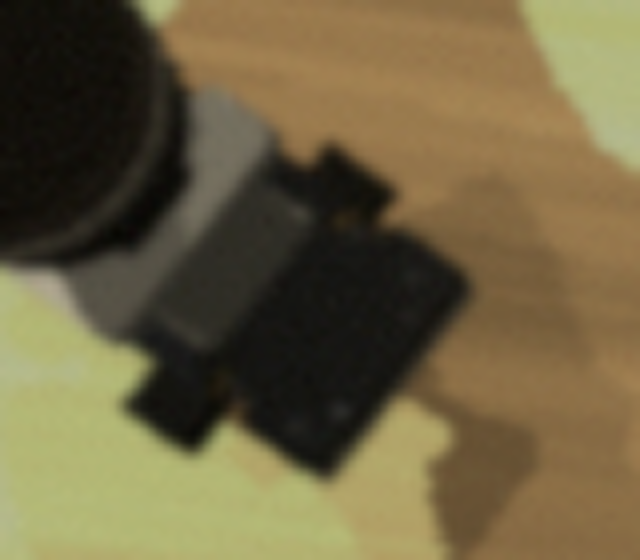

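The side view shows the scraper hanging level in the fingers, 31.9 mm wide as specified. Carrying it over the plate's +y part and turning it to the plate's yaw.

Emit:
move_arm:
  steps:
    - [-45,-40,0,-0.15]
    - [-85,-80,0,-0.3]
    - [-125,-115,0,-0.45]
    - [-164,-149,0,-0.585]
    - [-164,-149,0,-0.585]
    - [-164,-149,0,-0.585]
    - [-164,-149,0,-0.585]

```text
clock: 4.18
position: [0.5624, 0.0879, 0.2621]
ee_rot: [0.205, -3.134, -0.001]
force: [-0.1, -0.4, -1.9]
width: 0.346
```

```bash
python3 - <<'E'
from h import *
grab("top","top3");grab("side","side3")
crop("top3",220,140,130,100,6,"g1");crop("side3",260,90,130,140,5,"g2")
s=arm.observe();print(s["clock"],s["position"],s["force"],s["width"]*91.8);M=R.from_rotvec(s["ee_rot"]).as_matrix();print(M)
yaw=np.degrees(np.arctan2(M[1,0],M[0,0]));print(yaw)
pl=np.array([.563,.0155]);a=np.radians(7.4);px=np.array([np.cos(a),np.sin(a)]);py=np.array([-np.sin(a),np.cos(a)])
d=s["position"][:2]-pl;print(d@px,d@py)
E
```

```text
4.275 [0.5626 0.0878 0.2625] [-0.3111 -0.3856 -1.2268] 31.87238063549611
[[-0.9914 -0.1308 -0.0005]
 [-0.1308  0.9914  0.0003]
 [ 0.0005  0.0004 -1.    ]]
-172.48368017143295
0.008897747975184847 0.07176914665965435
```

View pics/g1.png

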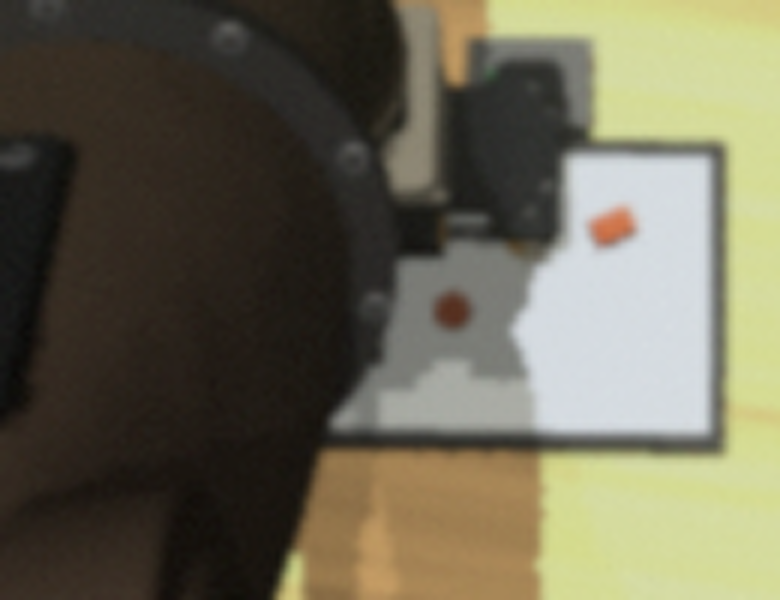

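View pics/g2.png

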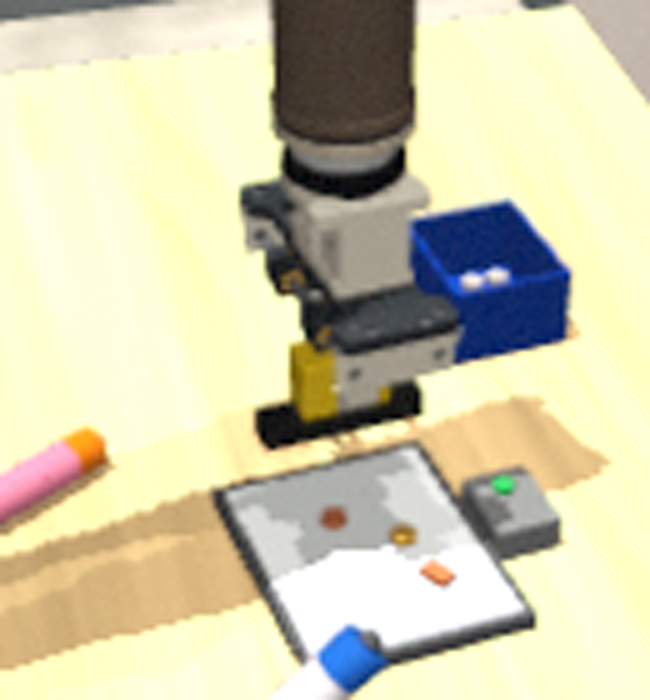

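The scraper hangs level over the plate's +y strip, with the chips at their original places. Lowering the foot to the plate.

Emit:
move_arm:
  steps:
    - [0,0,25,0]
    - [0,0,40,0]
    - [0,0,46,0]
    - [0,0,47,0]
    - [0,0,47,0]
    - [0,0,47,0]

```text
clock: 5.03
position: [0.5633, 0.0864, 0.2163]
ee_rot: [-0.202, 3.134, 0.0]
force: [0.7, 0.0, -1.6]
width: 0.349
```

```bash
python3 - <<'E'
from h import *
grab("side","side4")
crop("side4",280,130,120,100,6,"g3")
s=arm.observe();print(s["clock"],s["position"],s["force"],s["width"]*91.8)
E
```

```text
5.075 [0.5632 0.0863 0.2162] [-1.0029 -0.0402 -1.7131] 31.450538303506097
```

View pics/g3.png

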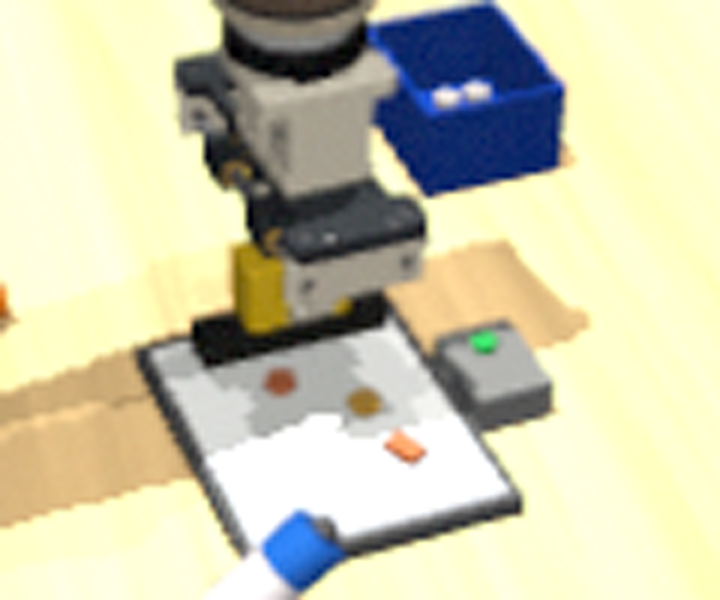

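No contact force yet: the foot sits about 1–2 mm above the face, in range for a 6 mm chip. Sweeping toward −y, 1 mm lower.

Emit:
move_arm:
  steps:
    - [0,-8,1,0]
    - [0,-20,1,0]
    - [0,-32,1,0]
    - [0,-45,1,0]
    - [0,-58,1,0]
    - [0,-71,1,0]
    - [0,-84,1,0]
    - [0,-97,1,0]
    - [0,-110,1,0]
    - [0,-123,1,0]
    - [0,-136,1,0]
    - [0,-148,1,0]
    - [0,-160,1,0]
    - [0,-172,1,0]
    - [0,-184,1,0]
    - [0,-184,1,0]
    - [0,-184,1,0]

```text
clock: 7.2
position: [0.5867, -0.0957, 0.2147]
ee_rot: [0.203, -3.135, -0.001]
force: [0.5, -0.7, -0.8]
width: 0.344
```

```bash
python3 - <<'E'
from h import *
grab("side","side5");grab("top","top5")
crop("side5",280,130,120,100,6,"i1");crop("top5",250,130,130,100,6,"i2")
s=arm.observe();print(s["clock"],s["position"],s["force"],s["width"]*91.8)
E
```

```text
7.3 [ 0.5867 -0.0954  0.2147] [-0.5769 -0.504  -1.9163] 31.959283953537078
```

View pics/i1.png

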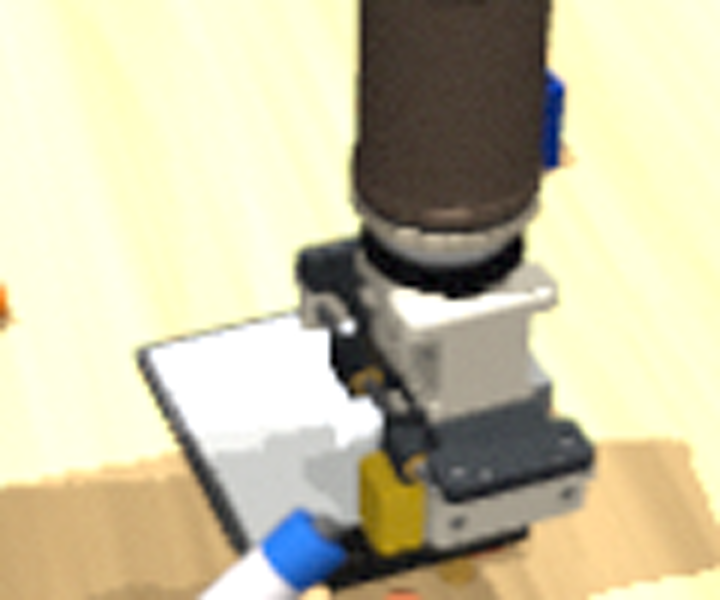

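View pics/i2.png

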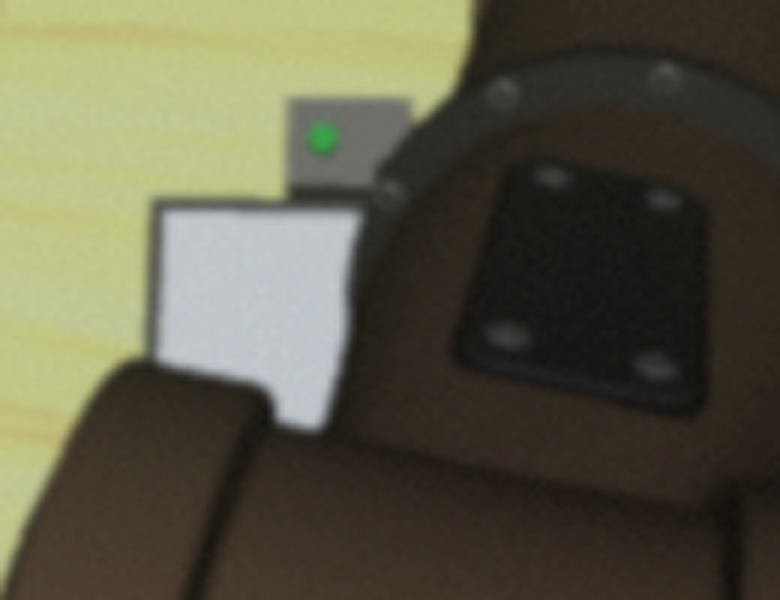

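Three chips show beyond the bar, off the −y edge (crop about (400,597), (460,575), (490,555)). Lifting and pulling back to look.

Emit:
move_arm:
  steps:
    - [0,0,-30,0]
    - [0,0,-60,0]
    - [5,60,-70,0]
    - [11,120,-70,0]
    - [17,180,-70,0]
    - [23,240,-70,0]
    - [29,300,-70,0]
    - [35,360,-70,0]
    - [37,384,-70,0]
    - [37,384,-70,0]
    - [37,384,-70,0]

```text
clock: 8.68
position: [0.5007, 0.2791, 0.2846]
ee_rot: [0.202, -3.135, 0.001]
force: [1.0, 0.1, -0.8]
width: 0.346
```

```bash
python3 - <<'E'
from h import *
grab("side","side6");grab("top","top6")
crop("side6",265,100,130,130,5,"j1");crop("top6",250,130,130,100,6,"j2")
s=arm.observe();print(s["clock"],s["position"],s["force"],s["width"]*91.8)
E
```

```text
8.775 [0.5011 0.2784 0.2847] [-0.3975 -0.9989 -1.5824] 32.197487647961985
```

View pics/j1.png

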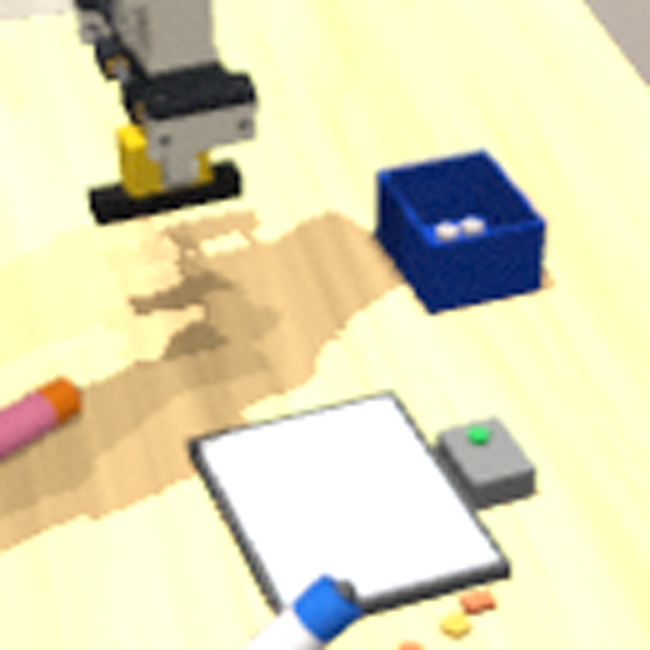

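View pics/j2.png

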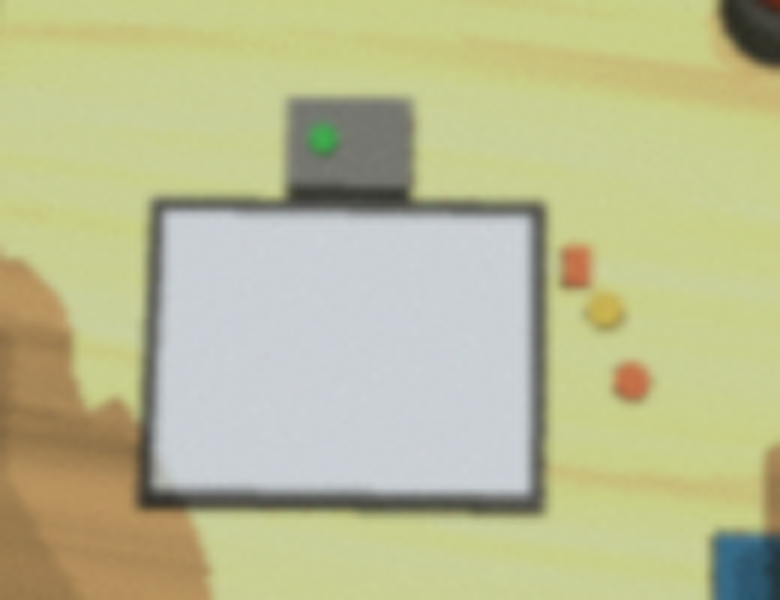

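All three chips lie on the bench beyond the −y edge (top crop about (575,265), (604,309), (632,381)). Setting the scraper down.

Emit:
move_arm:
  steps:
    - [0,0,40,0]
    - [0,0,70,0]
    - [0,0,79,0]
    - [0,0,82,0]
    - [0,0,82,0]
    - [0,0,82,0]

```text
clock: 9.52
position: [0.501, 0.2801, 0.2038]
ee_rot: [-0.202, 3.134, 0.001]
force: [-0.7, 1.0, -0.7]
width: 0.351
```

Emit:
move_arm:
  steps:
    - [0,0,0,0]
    - [0,0,0,0]
    - [0,0,0,0]
    - [0,0,0,0]
    - [0,0,0,0]
    - [0,0,-40,0]
    - [0,0,-100,0]
    - [0,0,-160,0]
    - [0,0,-160,0]
    - [0,0,-160,0]
  grip: 91.8

```text
clock: 10.78
position: [0.5003, 0.2797, 0.3625]
ee_rot: [0.203, -3.135, 0.0]
force: [-0.0, 0.1, -1.2]
width: 1.0
```

```bash
python3 - <<'E'
from h import *
grab("side","side7")
crop("side7",250,60,130,130,5,"k1")
s=arm.observe();print(s["clock"],s["position"],s["force"],s["width"]*91.8);M=R.from_rotvec(s["ee_rot"]).as_matrix();print(M)
E
```

```text
10.825 [0.5002 0.2796 0.3617] [ 0.5319 -1.245  -0.3404] 91.52677855704381
[[-0.9917 -0.1288 -0.0015]
 [-0.1288  0.9917 -0.001 ]
 [ 0.0016 -0.0008 -1.    ]]
```

View pics/k1.png

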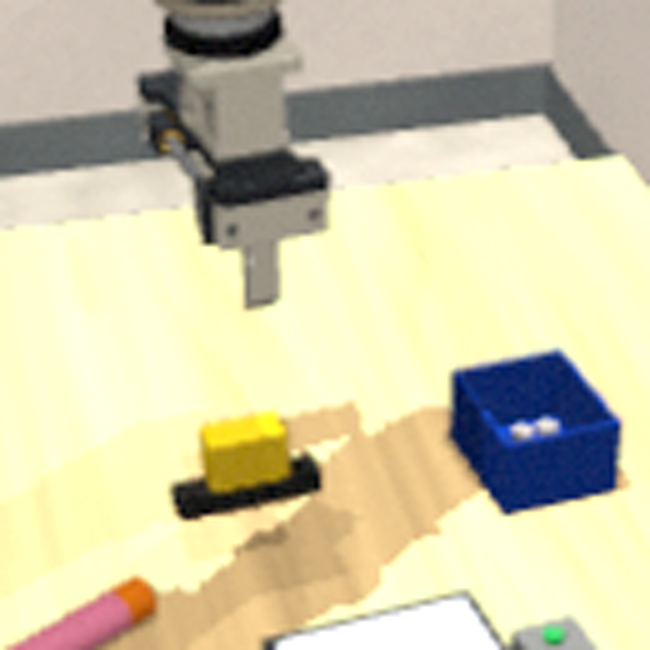

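The scraper stands upright on the bench, released, at about (248,455) in the crop. Moving to hover over the orange roller.

Emit:
move_arm:
  steps:
    - [10,-59,0,0]
    - [20,-118,0,0]
    - [30,-177,0,0]
    - [40,-236,0,0]
    - [49,-295,0,0]
    - [59,-354,0,0]
    - [69,-413,0,0]
    - [79,-472,0,0]
    - [88,-531,0,0]
    - [98,-580,0,0]
    - [98,-591,0,0]
    - [98,-591,0,0]
    - [98,-591,0,0]

```text
clock: 12.45
position: [0.48, -0.3169, 0.362]
ee_rot: [0.206, -3.134, -0.003]
force: [0.1, 1.3, 0.8]
width: 0.999
```

```bash
python3 - <<'E'
from h import *
im=grab("side","side8");im2=grab("top","top8")
s=arm.observe();print(s["clock"],s["position"],s["force"],s["width"]*91.8);M=R.from_rotvec(s["ee_rot"]).as_matrix();print(M)
C=np.array([.452,-.323,.090]);a=np.radians(7.3);b=np.radians(40);ax=np.array([np.cos(a)*np.cos(b),np.sin(a)*np.cos(b),np.sin(b)])
def dots(f,n,pts,o):
    im=cv2.imread(f"pics/{f}.png");im=cv2.convertScaleAbs(im,alpha=1.4);x0,y0,w,h,k=o[:5]
    im=cv2.resize(im[y0:y0+h,x0:x0+w],None,fx=k,fy=k,interpolation=cv2.INTER_CUBIC)
    for p in pts:
        q=((proj(n,p)-[x0,y0]+.5)*k).astype(int);cv2.circle(im,tuple(map(int,q)),3,(0,255,0),-1)
    cv2.imwrite(f"pics/{o[5]}.png",im)
ay=np.array([-np.sin(a),np.cos(a),0])
pts=[C+t*ax/1e3 for t in(0,20,60,84,90)]+[C+t*ax/1e3+q*.015*ay for t in(10,36,60) for q in(1,-1)]
dots("side0","side",pts,(300,230,80,70,8,"l1"));dots("top0","top",pts,(395,190,60,70,8,"l2"))
crop("side8",260,150,130,130,5,"l3")
E
```

```text
12.55 [ 0.48   -0.317   0.3625] [-0.2933 -0.8666  0.1221] 91.76659983922531
[[-0.9913 -0.1314 -0.0003]
 [-0.1314  0.9913  0.001 ]
 [ 0.0001  0.001  -1.    ]]
```

View pics/l1.png

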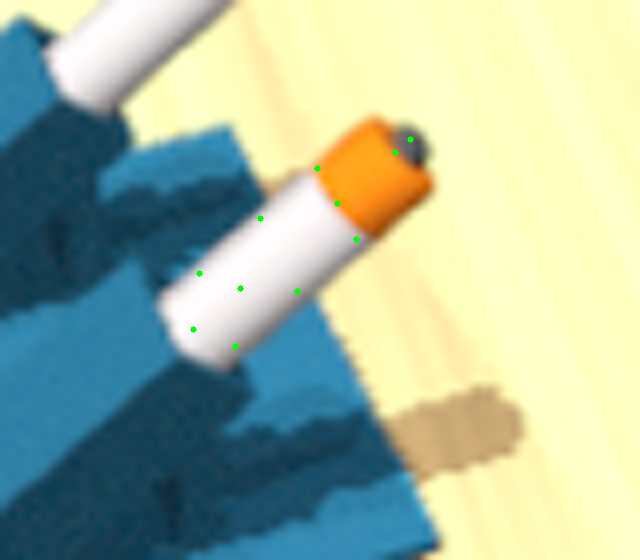

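View pics/l2.png

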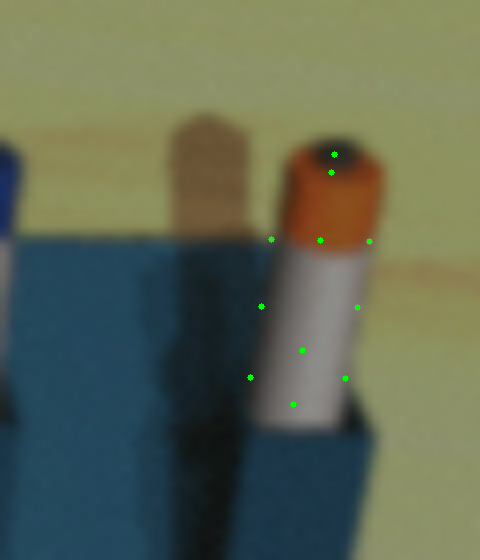

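View pics/l3.png

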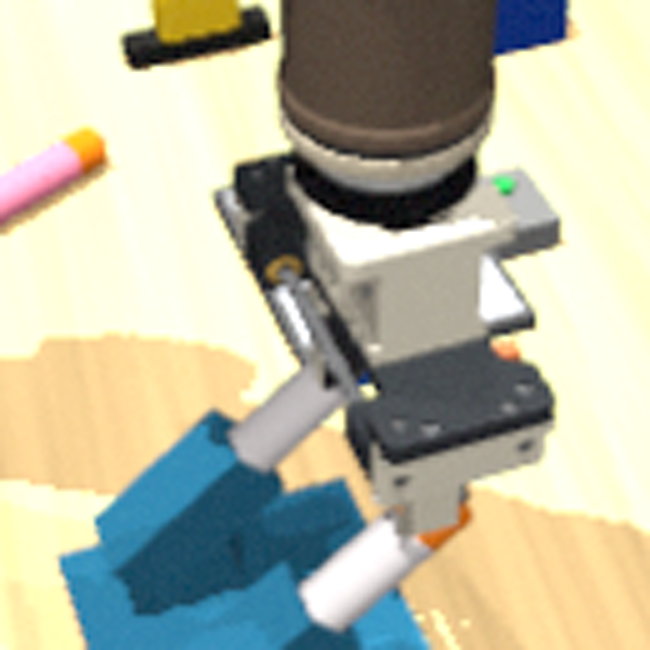

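The projected axis agrees with the side view; in the top view the roller sits about 1 px (3 mm) to −y. I shift −3 mm along the tool's y and descend.

Emit:
move_arm:
  steps:
    - [0,-3,20,0]
    - [0,-3,50,0]
    - [0,-3,75,0]
    - [0,-3,82,0]
    - [0,-3,82,0]
    - [0,-3,82,0]

```text
clock: 13.3
position: [0.4803, -0.3218, 0.2818]
ee_rot: [-0.203, 3.133, -0.001]
force: [0.3, 0.0, 0.3]
width: 0.996
```

```bash
python3 - <<'E'
from h import *
im=grab("side","side9");im2=grab("top","top9")
s=arm.observe();print(s["clock"],s["position"],s["force"],s["width"]*91.8)
crop("side9",280,180,110,110,6,"m3");crop("top9",380,170,90,100,6,"m4")
E
```

```text
13.4 [ 0.4802 -0.3219  0.2817] [-1.185  -0.1725 -0.5506] 92.06329472167776
```

View pics/m3.png

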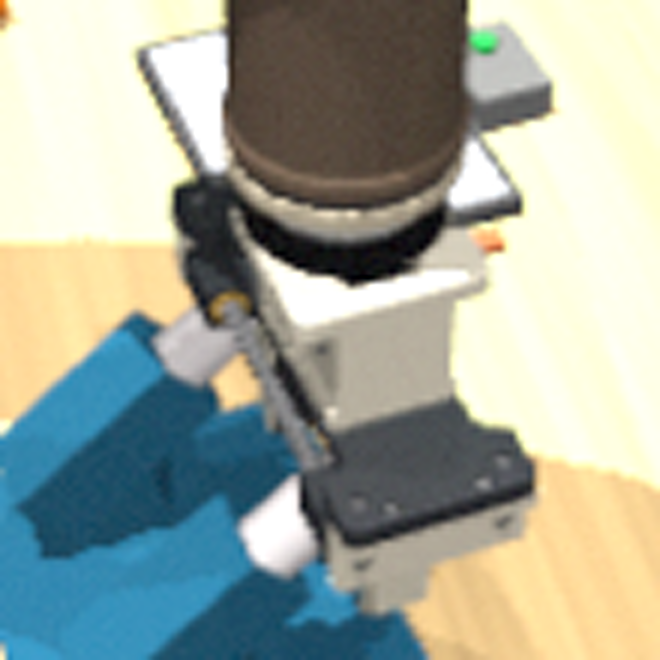

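View pics/m4.png

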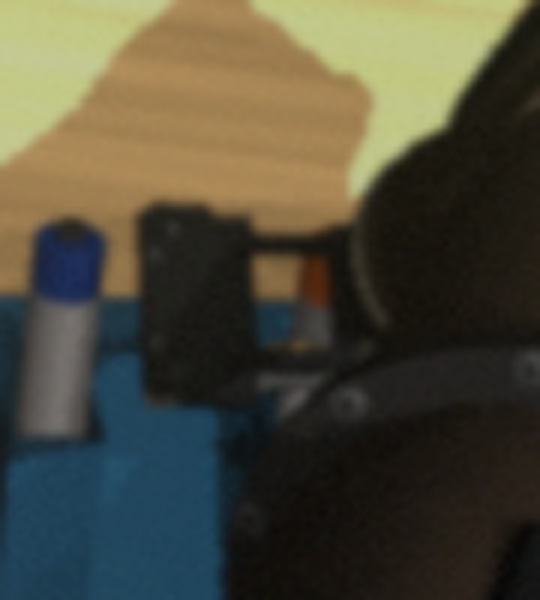

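The fingers straddle the roller with no contact force, and the blue roller is clear of the gripper body. Closing.

Emit:
move_arm:
  steps:
    - [0,0,0,0]
    - [0,0,0,0]
    - [0,0,0,0]
    - [0,0,0,0]
    - [0,0,0,0]
    - [0,0,0,0]
    - [0,0,0,0]
    - [0,0,0,0]
  grip: 15
  grip_force: 45

```text
clock: 14.4
position: [0.4799, -0.3217, 0.2807]
ee_rot: [-0.203, 3.135, 0.0]
force: [-0.6, 0.7, -1.2]
width: 0.32
```

The opening is 29.4 mm, which matches the 30 mm roller. Drawing out along the 40° axis.

Emit:
move_arm:
  steps:
    - [-8,0,-6,0]
    - [-15,0,-13,0]
    - [-23,0,-19,0]
    - [-31,0,-26,0]

```text
clock: 14.9
position: [0.5112, -0.3176, 0.3072]
ee_rot: [0.203, -3.135, -0.0]
force: [-1.3, -0.9, -1.9]
width: 0.318
```

```bash
python3 - <<'E'
from h import *
im=grab("side","side10")
s=arm.observe();print(s["clock"],s["position"],s["force"],s["ft_torque"],s["width"]*91.8)
crop("side10",280,180,110,110,6,"n3")
E
```

```text
14.95 [ 0.5126 -0.3174  0.3082] [0.6188 0.5806 0.2711] [0.0896 0.2878 0.0083] 29.17811224560425
```

View pics/n3.png

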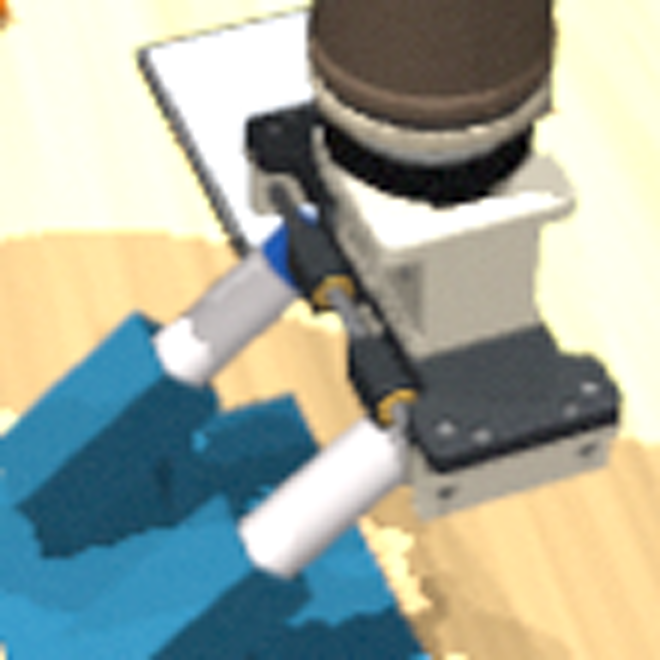

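It is drawing out cleanly with low forces. Continuing to about 145 mm.

Emit:
move_arm:
  steps:
    - [-8,0,-7,0]
    - [-18,0,-15,0]
    - [-28,0,-23,0]
    - [-38,0,-32,0]
    - [-48,0,-40,0]
    - [-58,0,-49,0]
    - [-68,0,-57,0]
    - [-80,0,-67,0]
    - [-80,0,-67,0]
    - [-80,0,-67,0]

```text
clock: 16.2
position: [0.5896, -0.3076, 0.3733]
ee_rot: [0.202, -3.134, -0.0]
force: [-0.2, 0.3, -3.1]
width: 0.314
```

```bash
python3 - <<'E'
from h import *
im=grab("side","side11");grab("top","top11")
s=arm.observe();print(s["clock"],s["position"],s["force"],s["ft_torque"],s["width"]*91.8);print(R.from_rotvec(s["ee_rot"]).as_matrix())
crop("side11",260,130,160,150,5,"o3")
E
```

```text
16.3 [ 0.5894 -0.3077  0.3732] [ 0.8401  0.6687 -2.6955] [ 0.0707 -0.0948 -0.0215] 28.81034280929778
[[-0.9917 -0.1282 -0.0011]
 [-0.1282  0.9917  0.0003]
 [ 0.0011  0.0004 -1.    ]]
```

View pics/o3.png

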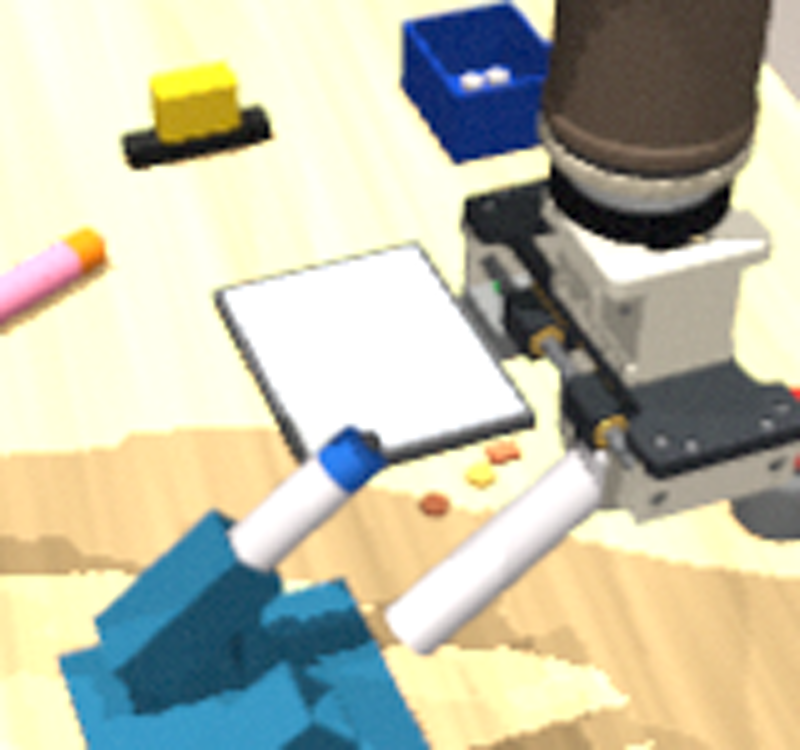

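View pics/top11.png

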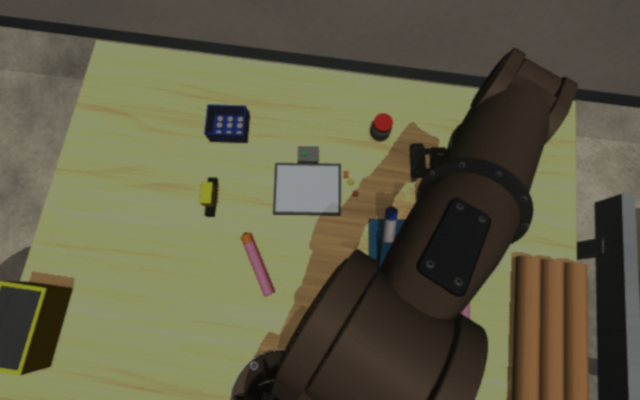

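The roller is fully out and still at about 40°, held near (590,480) in the crop, and the blue roller is untouched. The tool cannot tilt, so I will level it by pressing its foot on open bench near (0.40, −0.04). First raise and carry it there.

Emit:
move_arm:
  steps:
    - [0,0,-40,0]
    - [0,0,-80,0]
    - [25,45,-80,0]
    - [50,90,-80,0]
    - [75,135,-80,0]
    - [100,180,-80,0]
    - [125,220,-80,0]
    - [150,260,-80,0]
    - [168,292,-80,0]
    - [168,292,-80,0]
    - [168,292,-40,0]
    - [168,292,0,0]
    - [168,292,0,0]
    - [168,292,0,0]

```text
clock: 18.05
position: [0.3864, -0.04, 0.3748]
ee_rot: [-0.201, 3.134, -0.0]
force: [0.5, -0.2, -2.0]
width: 0.318
```

```bash
python3 - <<'E'
from h import *
im=grab("side","side12");grab("top","top12")
s=arm.observe();print(s["clock"],s["position"],s["force"],s["ft_torque"],s["width"]*91.8);print(R.from_rotvec(s["ee_rot"]).as_matrix())
crop("side12",200,100,200,160,4,"p3");crop("top12",220,150,160,120,5,"p4")
E
```

```text
18.15 [ 0.3866 -0.0398  0.3752] [-0.332   0.0683 -2.3193] [ 0.0843 -0.0504 -0.032 ] 29.119321994210473
[[-0.9917 -0.1283  0.0026]
 [-0.1283  0.9917  0.0001]
 [-0.0026 -0.0003 -1.    ]]
```

View pics/p3.png

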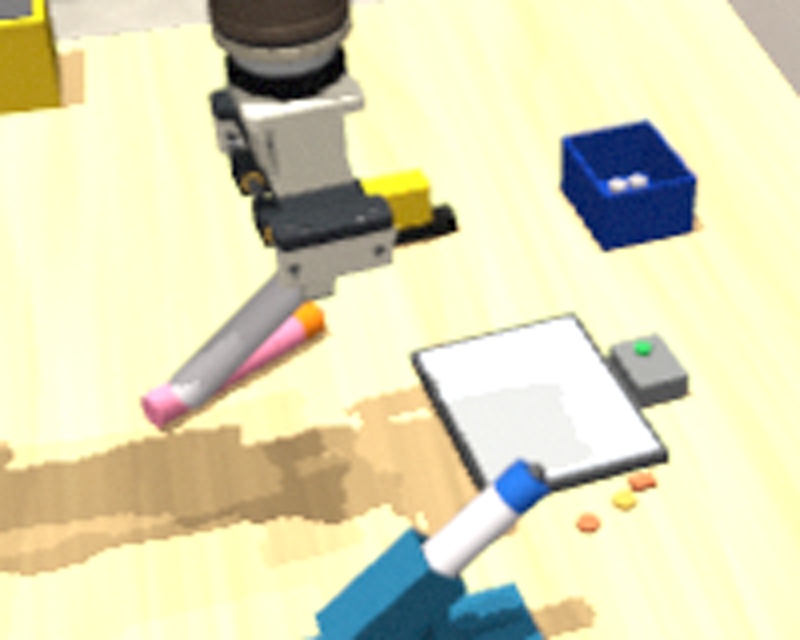

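View pics/p4.png

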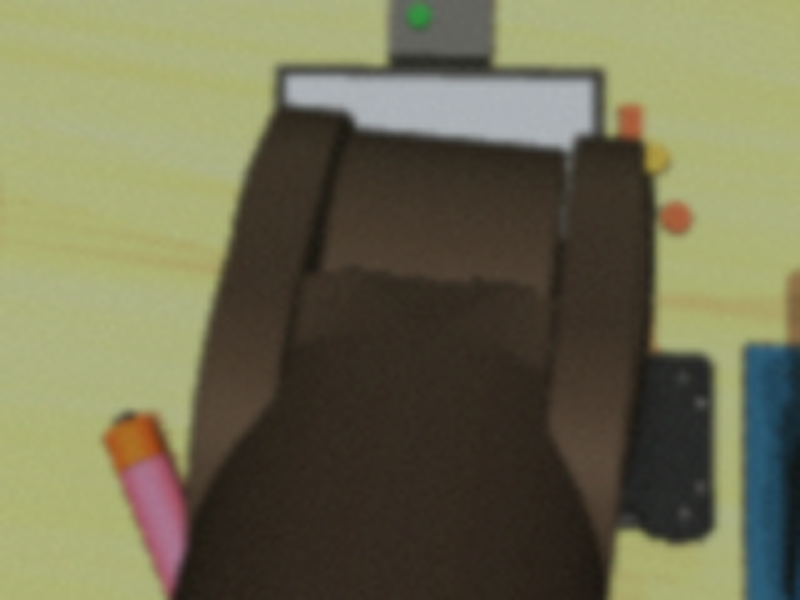

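The roller hangs at about 40° over open bench and the pink decoy lies well to the left in y. Lowering until the foot is just above the bench.

Emit:
move_arm:
  steps:
    - [0,0,40,0]
    - [0,0,75,0]
    - [0,0,95,0]
    - [0,0,100,0]
    - [0,0,100,0]
    - [0,0,100,0]
  grip_force: 25

```text
clock: 18.9
position: [0.3864, -0.0395, 0.2747]
ee_rot: [-0.202, 3.133, -0.0]
force: [-0.1, 0.1, -3.0]
width: 0.325
```

```bash
python3 - <<'E'
from h import *
im=grab("side","side13")
s=arm.observe();print(s["clock"],s["position"],s["force"],s["ft_torque"],s["width"]*91.8)
crop("side13",200,130,160,120,5,"q3")
E
```

```text
18.95 [ 0.3863 -0.0395  0.2746] [-0.3416  0.4333 -1.9528] [ 0.0463 -0.0337  0.0359] 29.50719015790624
```

View pics/q3.png

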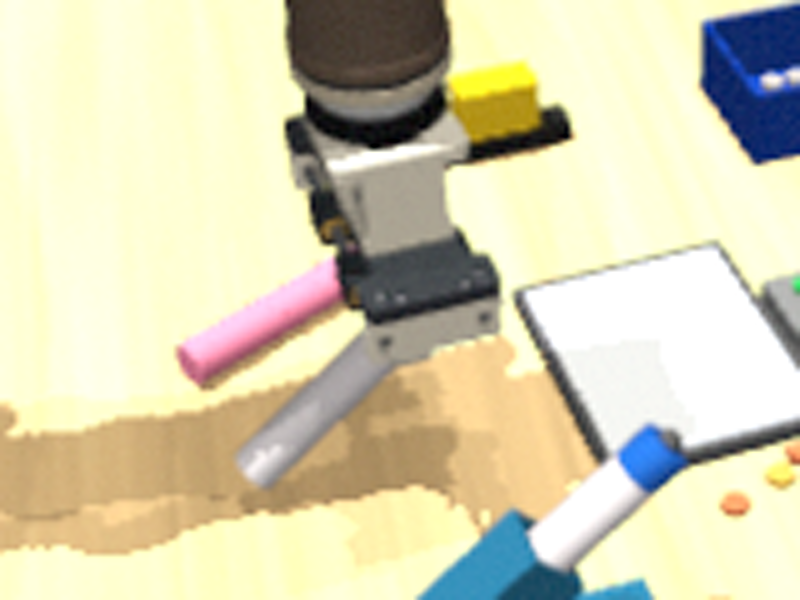

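The foot is still about 15 mm above the bench. Pressing down along the arc to about 20° first, with a light grip.

Emit:
move_arm:
  steps:
    - [0,0,8,0]
    - [0,0,15,0]
    - [-7,0,23,0]
    - [-15,0,31,0]
    - [-21,0,41,0]
    - [-26,0,50,0]
    - [-26,0,50,0]
    - [-26,0,50,0]
  grip_force: 15

```text
clock: 19.95
position: [0.4113, -0.0362, 0.2236]
ee_rot: [0.202, -3.134, -0.0]
force: [0.8, -0.4, -0.5]
width: 0.322
```

```bash
python3 - <<'E'
from h import *
im=grab("side","side14")
s=arm.observe();print(s["clock"],s["position"],s["force"],s["ft_torque"],s["width"]*91.8)
crop("side14",200,130,160,120,5,"r3")
E
```

```text
20.0 [ 0.4112 -0.0362  0.2238] [ 0.0918  0.0861 -1.3308] [ 0.0611 -0.045   0.0064] 29.546382874261486
```

View pics/r3.png

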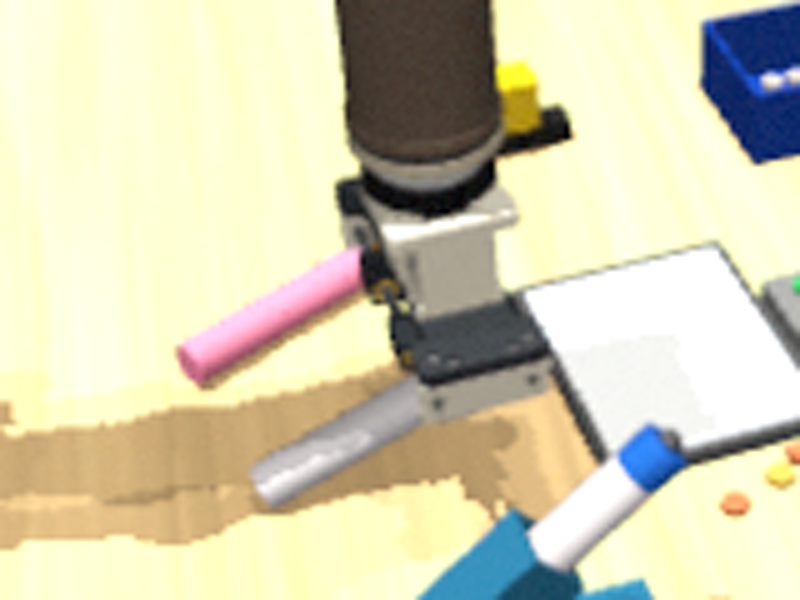

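The roller has pivoted in the pads as intended, with little force. Continuing to level.

Emit:
move_arm:
  steps:
    - [-4,0,10,0]
    - [-8,0,20,0]
    - [-11,0,29,0]
    - [-13,0,35,0]
    - [-13,0,38,0]
    - [-13,0,38,0]
    - [-13,0,38,0]

```text
clock: 20.88
position: [0.4243, -0.0345, 0.1859]
ee_rot: [0.203, -3.135, -0.0]
force: [0.5, 0.6, -0.5]
width: 0.323
```

```bash
python3 - <<'E'
from h import *
im=grab("side","side15")
s=arm.observe();print(s["clock"],s["position"],s["force"],s["ft_torque"],s["width"]*91.8)
crop("side15",200,130,160,120,5,"s3")
E
```

```text
20.925 [ 0.4243 -0.0346  0.1859] [-0.3401  0.5655 -0.4122] [ 0.0635  0.0989 -0.0655] 29.7390883407841
```

View pics/s3.png

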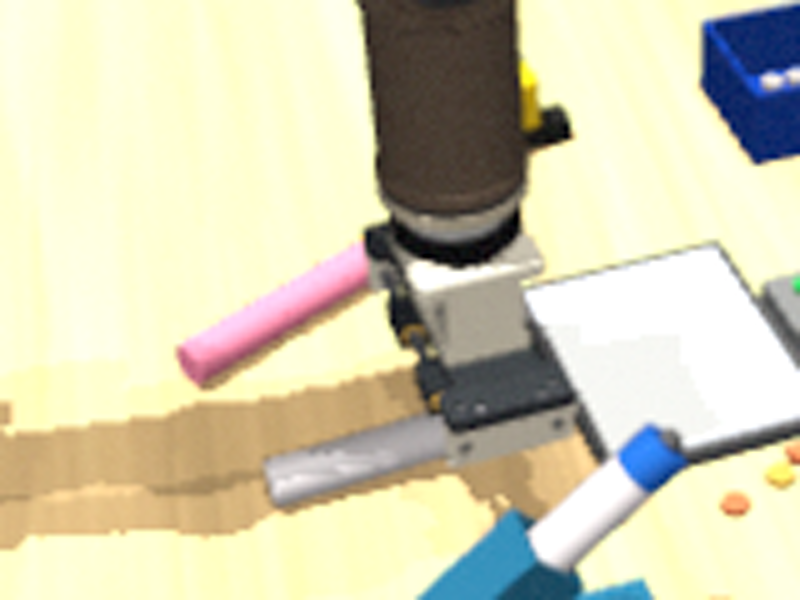

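Nearly level, with low force. Last few millimetres down, then firm up the grip.

Emit:
move_arm:
  steps:
    - [-1,0,3,0]
    - [-1,0,5,0]
    - [-1,0,5,0]
    - [-1,0,5,0]

```text
clock: 21.42
position: [0.4256, -0.0344, 0.1808]
ee_rot: [-0.203, 3.135, 0.0]
force: [0.6, 0.2, -0.2]
width: 0.317
```

Emit:
move_arm:
  steps:
    - [0,0,0,0]
    - [0,0,0,0]
    - [0,0,0,0]
    - [0,0,-10,0]
    - [0,0,-30,0]
    - [0,0,-60,0]
    - [0,0,-90,0]
    - [0,0,-90,0]
    - [0,0,-90,0]
  grip_force: 60

```text
clock: 22.55
position: [0.425, -0.0344, 0.2705]
ee_rot: [0.203, -3.135, -0.0]
force: [0.3, -0.1, -2.1]
width: 0.316
```

```bash
python3 - <<'E'
from h import *
im=grab("side","side16")
s=arm.observe();print(s["clock"],s["position"],s["force"],s["ft_torque"],s["width"]*91.8)
crop("side16",200,100,160,120,5,"t3")
E
```

```text
22.6 [ 0.4249 -0.0344  0.2701] [-0.5703 -0.2501 -2.725 ] [ 0.0655 -0.0735 -0.0192] 28.551003031091224
```

View pics/t3.png

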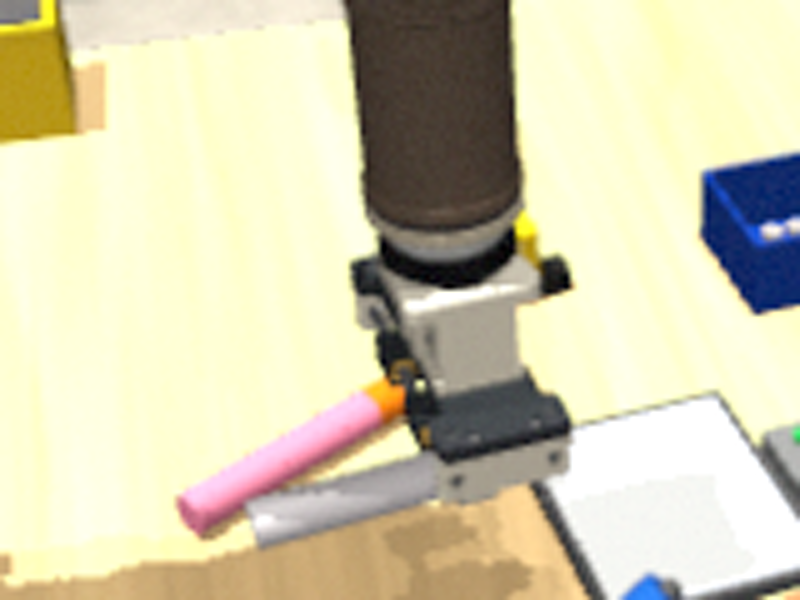

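```bash
cat >> h.py <<'E'
def planepts(pxs,n="side"):
    s=arm.observe();M=R.from_rotvec(s["ee_rot"]).as_matrix();nrm=M[:,1];p0=s["position"]
    for u in pxs:
        o,d=ray(n,u);t=nrm@(p0-o)/(nrm@d);p=o+t*d
        print(u,p,"along -toolx",round(float(-(p-p0)@M[:,0]),4),"z",round(float(p[2]),4))
E
python3 - <<'E'
from h import *
f=lambda u:(np.array(u)+.5)/5-.5+np.array([200,100])
# axis: mid between upper/lower silhouettes
planepts([f((257,526)),f((300,515)),f((350,501)),f((420,481))])
im=cv2.imread("pics/side16.png")
c=im[195:212,245:295];print(c[:,::5].sum(2))
E
```

```text
[251.  204.8] [ 0.3041 -0.0501  0.099 ] along -toolx -0.1216 z 0.099
[259.6 202.6] [ 0.329  -0.0468  0.0993] along -toolx -0.0965 z 0.0993
[269.6 199.8] [ 0.3585 -0.043   0.1007] along -toolx -0.0668 z 0.1007
[283.6 195.8] [ 0.4003 -0.0376  0.1028] along -toolx -0.0246 z 0.1028
[[494 454 305 263 416 303 320 340 346 250]
 [490 410 247 281 332 316 334 341 343 206]
 [473 356 213 280 311 329 342 346 334 263]
 [448 293 293 298 400 345 344 337 305 305]
 [404 271 367 399 423 386 363 319 285 311]
 [344 351 403 428 409 384 357 290 359 314]
 [283 407 432 417 391 361 312 255 346 362]
 [239 398 422 397 372 325 271 310 329 335]
 [219 379 406 373 337 288 281 322 310 301]
 [264 447 452 373 296 262 317 326 288 293]
 [311 434 424 338 254 298 321 292 283 296]
 [402 452 367 288 298 309 325 277 279 289]
 [485 452 303 271 329 308 332 280 280 301]
 [500 457 265 314 330 315 328 283 290 295]
 [500 376 299 333 333 311 326 284 285 333]
 [385 330 318 333 330 311 327 283 303 346]
 [318 330 316 331 332 310 327 298 328 344]]
```

The axis reads z 0.099 at the foot and 0.103 near the grip, a tilt of about 0.04 rad, so it is level enough and holding. The grip is about 34 mm from the centre. Moving gently over the plate.

Emit:
move_arm:
  steps:
    - [-5,1,-4,0]
    - [-20,4,-11,0]
    - [-45,8,-11,0]
    - [-75,14,-11,0]
    - [-105,19,-11,0]
    - [-135,24,-11,0]
    - [-160,29,-11,0]
    - [-173,31,-11,0]
    - [-177,32,-11,0]
    - [-177,32,-11,0]
    - [-177,32,-11,0]
    - [-177,32,-11,0]

```text
clock: 24.1
position: [0.5964, 0.0199, 0.2819]
ee_rot: [0.202, -3.135, 0.0]
force: [0.3, -0.6, -1.6]
width: 0.306
```

```bash
python3 - <<'E'
from h import *
im=grab("side","side17");grab("top","top17")
s=arm.observe();print(s["clock"],s["position"],s["force"],s["ft_torque"],s["width"]*91.8)
crop("side17",250,100,160,120,5,"u3");crop("top17",220,130,160,120,5,"u4")
E
```

```text
24.2 [0.5966 0.02   0.2819] [ 0.2686 -0.2508 -1.9634] [ 0.0187 -0.0421  0.0131] 28.966806456927493
```

View pics/u3.png

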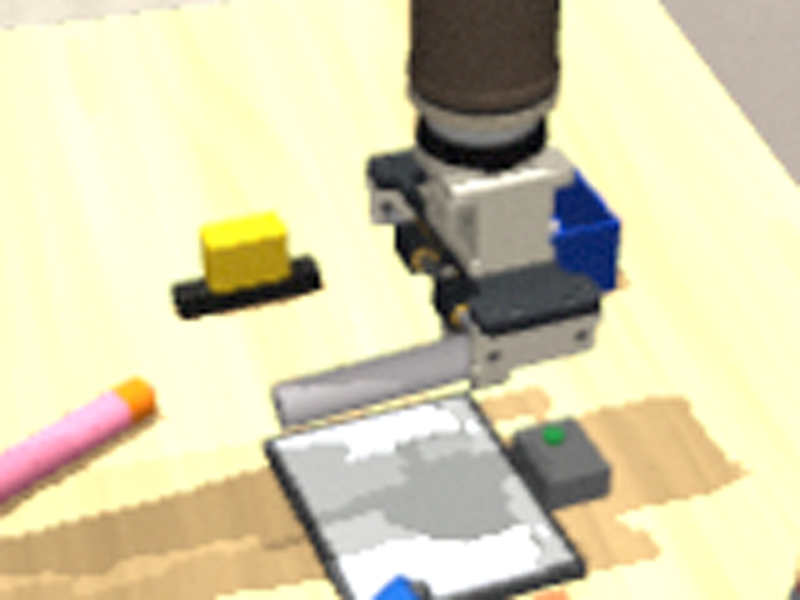

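View pics/u4.png

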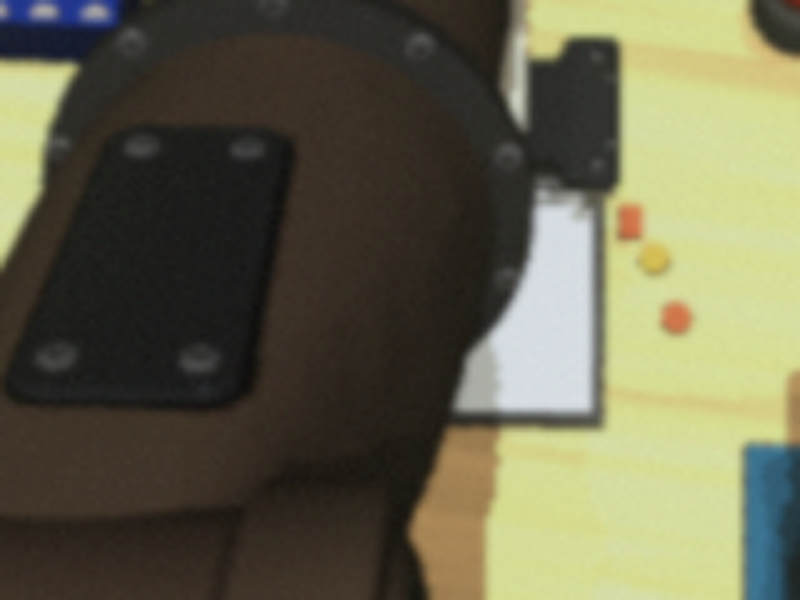

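```bash
python3 - <<'E'
from h import *
f=lambda u:(np.array(u)+.5)/5-.5+np.array([250,100])
planepts([f((278,403)),f((350,386)),f((400,374)),f((450,361))])
g=lambda u:(np.array(u)+.5)/5-.5+np.array([220,130])
pl=np.array([.563,.0155]);a=np.radians(7.4)
for u in((630,222),(654,258),(676,318)):
    p=onz("top",g(u),.006)[:2]-pl;print("chip plate y",-np.sin(a)*p[0]+np.cos(a)*p[1])
s=arm.observe();print(s["clock"],s["position"],s["width"]*91.8,s["dq"])
E
```

```text
[305.2 180.2] [0.4731 0.004  0.115 ] along -toolx -0.1246 z 0.115
[319.6 176.8] [0.5186 0.0099 0.1149] along -toolx -0.0787 z 0.1149
[329.6 174.4] [0.5507 0.014  0.115 ] along -toolx -0.0463 z 0.115
[339.6 171.8] [0.5832 0.0182 0.1159] along -toolx -0.0136 z 0.1159
chip plate y -0.10815102788230326
chip plate y -0.12189679423298784
chip plate y -0.13430246003701402
24.2 [0.5966 0.02   0.2819] 28.966806456927493 [-0.0018  0.0021  0.0006 -0.0036  0.0006 -0.0013 -0.0003]
```

The roller is level (z 0.115 to 0.116 along it), 103 mm over the face and still. The chips lie at plate y −108, −122 and −134 mm, past the −95 mm edge. The scraper stands upright. Handing in.

```bash
python3 - <<'E'
from h import *
print(arm.sign_off());s=arm.observe();print(s["clock"],s["width"]*91.8)
E
```

```text
the job is handed in; nothing more can be done
None
the job is handed in; nothing more can be done
```

The job is done and handed in at about 24 s of the 58 s allowed. No verdict was reported, so what follows rests on my own measurements.

- **Chips:** I swept all three off the plate's −y edge in one pass with the scraper. They lie on the bench 108, 122 and 134 mm from the plate centre, past the 95 mm edge. In the images only the scraper came near them.
- **Scraper:** It stands upright and released on the bench near (0.50, 0.28), clear of the plate.
- **Orange roller:** I drew it out along the 40° slant. The tool cannot tilt, so I levelled the roller by lowering its foot onto open bench and letting it pivot in a light grip. I then gripped it at 60 N and carried it over the plate.
- **Final pose:** The roller is level to within about 0.02 rad. Its centre is about 103 mm above the plate face and within a few mm of the plate centre. It was still, and the fingers were closed at 29 mm on the 30 mm bar.
- **Bystanders:** The blue roller, parts bin and grease jar showed no movement in the pictures. I did not measure their positions again at the end.

**Disagreements:** The two cameras differed by 3–5 mm in y, so I used averages or adjusted between them. The arm hid the roller in the last top view, so its final level and height come from the side camera alone.

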